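# Start the round temperature logger

### The arm

A 6-joint arm with a two-finger parallel gripper is mounted at the origin on the work surface. World frame = base frame: x ahead of the robot, y to its left, z up, the work surface at z = 0. Lengths are in mm, angles in rad, forces in N, time in s.
With the tool pointing down it reaches from about 300 to 775 mm from the base axis. Payload 14.6 kg.
Tool frame: the origin (TCP) lies midway between the tips of the shut fingers; the grasp point (between the pads) lies manip.grasp_offset behind it (manip.grasp_offset is the distance from the TCP to the grasp point, in mm); z points along the fingers, y is the direction in which the jaws open and shut (so a half turn about z gives the same grasp; the last joint's range is limited). The gripper opens to 94 mm and grips with 3 to 60 N. Pads are 16 mm wide; open, the fingers measure 119 mm over their backs; the gripper's body (75 mm by 177 mm) begins 78 mm behind the grasp point.
Start: joints at [-1.275, 0.3, 1.521, -0, 1.321, -0.067], TCP at [195.184, -514.191, 205.446] pointing down, gripper open.
Joint ranges: [-3.03, 3.03], [-0.79, 2.21], [0.23, 2.52], [-1.04, 4.18], [0, 3.07], [-2.55, 2.55]. Speed limits (rad/s): [2.22, 2.22, 2.57, 3.14, 3.14, 3.14].

### API

Orientations are given as [roll, pitch, yaw] about the fixed x, y, z axes, in that order (R = Rz(yaw) Ry(pitch) Rx(roll)).
In Python, from cell import monitor, vision, order, manip gives the robot as it stands.
- The arm moves only by the shell command python3 -m jog 'ROWS' [FORCE]. ROWS is JSON, a list of rows, each a list of 7 numbers: the shift along the tool's x, y, z in cm, then the turn, a rotation vector about the tool's x, y, z in rad, then the opening in per cent of the stroke, from 0 (shut) to 100 (fully open). In form: [[tx, ty, tz, rx, ry, rz, jaw], ...]. A call has 1 to 8 rows; each row shifts and turns the commanded pose from where the row before left it, along the tool's axes as they then stand; what a row does not reach is not made up. A row lasts 1/10 s, in which the tool goes at most 50 mm and 8.59 degrees, less where a joint would pass 70% of its speed; a pose out of reach is approached as far as the arm can. A call is refused whole if a number of a shift passes 5 or a number of a turn 0.15, either way. A call with a gripper value outside its range is refused whole. The fingers move at their own pace and stop on an object; FORCE is the grip in N (left out, the last holds). Time passes only in rows, so rows that do not move let the fingers close. It gives the time, the measured TCP pose, the force and the opening at its end, in the units of the state.
- monitor.read_state(): the state, without advancing time (a new reading comes with each control period).
- vision.camera(name): name is "scene" or "top" or "wrist"; returns a dict with "color" (480x640x3 uint8, blue, green, red), "fx", "fy", "cx", "cy" (pixels), "cam_to_world" (4x4, takes a point from camera to world coordinates); the wrist camera has in their place "tool_from_camera" (4x4, takes a point from camera to tool coordinates, whose origin is the TCP and whose axes are the flange's). Camera axes: x right, y down, z forward; pixel columns grow to the right and rows downward; lengths in mm; the calibration is good to about 2 mm. A picture is of the moment at which its call begins: read the wrist's pose just before it. There is no depth.
- order.sign_off(): hands the job in, once; it reports no verdict.
The state is a dict: "clock": time; "joints": joint angles; "qd": joint speeds; "effort": joint torques, N m; "eef_pos": TCP position; "eef_rot": TCP orientation; "wrist_force": force on the tool from outside, world axes, zero at the start; "moment": the same for the moment, N m; "finger_gap": finger opening in mm.
Only numpy, scipy, OpenCV 4.12 (cv2) and the standard library are available. Lean on these libraries where they do the work, as an engineer would, in place of code of your own. Each camera call takes 0.05 s, during which the arm holds its last target.

### The job

Start the round temperature logger for the cold shipment: with the fingertips, gently press down the grey key on its top and keep it pressed for at least two seconds, then let it come up and withdraw. Leave the logger lying where it is, without lifting it or pushing it along; do not press the keys of the square and oblong loggers, and do not disturb them or the other goods on the bench.

Things in the scene. Friction and masses are not known exactly. Their poses are not given: they have to be found in the camera images.
- round_case (a point): centre, half-way up, of the round temperature logger (the one to start): white plastic case seen from above round disc, 90 mm in diameter, 28 mm high, about 250 g, lying loose on the bench. Own z points up; own x runs from the key towards the small dark screen. The key's axis lies 20 mm from this point along own -x.
- round_top (a point): centre of the top face of the round logger's only key: upright grey cylinder 24 mm in diameter; when up, its top stands 12 mm above the case and 40 mm above the bench. Axes as the case.
- round_key (a joint): travel of the round logger's key in m: 0 up, 0.006 fully down; a spring brings it back; it starts to move at 1 N and 4 N takes it fully down. It counts as pressed beyond 0.003.
- square_case (a point): centre, half-way up, of the square temperature logger (to be left alone): white plastic case seen from above square, 80 x 80 mm, 28 mm high, about 250 g, lying loose on the bench. Own z points up; own x runs from the key towards the small dark screen. The key's axis lies 20 mm from this point along own -x.
- square_top (a point): centre of the top face of the square logger's only key: upright grey cylinder 24 mm in diameter; when up, its top stands 12 mm above the case and 40 mm above the bench. Axes as the case.
- square_key (a joint): travel of the square logger's key in m: 0 up, 0.006 fully down; a spring brings it back; it starts to move at 1 N and 4 N takes it fully down. It counts as pressed beyond 0.003.
- oblong_case (a point): centre, half-way up, of the oblong temperature logger (to be left alone): white plastic case seen from above oblong, 100 mm (own x) x 56 mm (own y), 28 mm high, about 250 g, lying loose on the bench. Own z points up; own x runs from the key towards the small dark screen. The key's axis lies 20 mm from this point along own -x.
- oblong_top (a point): centre of the top face of the oblong logger's only key: upright grey cylinder 24 mm in diameter; when up, its top stands 12 mm above the case and 40 mm above the bench. Axes as the case.
- oblong_key (a joint): travel of the oblong logger's key in m: 0 up, 0.006 fully down; a spring brings it back; it starts to move at 1 N and 4 N takes it fully down. It counts as pressed beyond 0.003.
- vial_mid (a point): centre, half-way up, of a small amber glass vial with metal cap, 38 mm in diameter, 60 mm high, standing loose on the bench among the loggers; to be left alone
- carton_mid (a point): centre of a loose white medicine carton with a green band, 70 (own x) x 110 (own y) x 50 mm high, farther out than the loggers; to be left alone
- brick_mid (a point): centre of a loose blue plastic cooling brick, 90 (own x) x 150 (own y) x 30 mm high, farther out than the loggers; to be left alone

How it is judged:
By the outcome, as a careful person would: the job done as asked, in the order asked, and still so for the second after the job is handed in, with the robot touching nothing.
It also fails if it takes over 32 s, if anything falls off the work surface, if the arm or the gripper's body presses on something with over 40 N, if the wrist force passes 120 N, or if a joint passes its speed limit or range.

## Working session

There is one attempt and no reset: what is moved stays moved. The work goes in short steps, Python scripts to look and compute and a shell command to move; the robot and the scene stay as the last step left them, time stands still between calls to the robot, and variables do not carry over. Pictures are saved under pics/ and viewed, and the job is handed in when it is done.

```bash
ls; mkdir -p pics
python3 - <<'E'
from cell import monitor, vision, manip
import cv2
s=monitor.read_state(); print(s); print(manip.grasp_offset)
for n in ("scene","top"):
    c=vision.camera(n); cv2.imwrite(f"pics/{n}0.png",c["color"]); print(n,c["fx"],c["cx"],c["cy"],c["cam_to_world"])
E
```

```text
pics
{'clock': 0.0, 'joints': array([-1.27459281e+00,  3.00470023e-01,  1.52157325e+00, -3.01832634e-05,
        1.32071327e+00, -6.65673778e-02]), 'qd': array([ 0.00079801,  0.00113892,  0.00070462, -0.00072911,  0.00026848,
       -0.00052732]), 'effort': array([ 4.75519064e-04, -5.31800258e+01, -3.52735448e+01,  7.08381878e-02,
        2.43471900e-02, -7.94763287e-05]), 'eef_pos': array([ 195.10577695, -513.94886697,  204.89023962]), 'eef_rot': array([-3.14042940e+00, -4.82487839e-05,  3.62778355e-01]), 'wrist_force': array([-0.4610745 , -0.81060117, -0.40995206]), 'moment': array([-0.01311018,  0.04534656,  0.01535262]), 'finger_gap': 93.98933329211083}
18.8
scene 471.57260713611413 320.68491573159474 237.12367157152417 [[ 7.45466489e-01  4.88691708e-01 -4.53277098e-01  9.30116991e+02]
 [ 6.66467648e-01 -5.56726815e-01  4.95858980e-01 -3.40292164e+02]
 [-1.00293432e-02 -6.71740774e-01 -7.40718398e-01  5.82999013e+02]
 [ 0.00000000e+00  0.00000000e+00  0.00000000e+00  1.00000000e+00]]
top 450.41938600409344 319.004766514868 237.20921715751976 [[-2.40319673e-02 -9.80671088e-01  1.94182083e-01  5.05329969e+02]
 [-9.99688532e-01  2.22659662e-02 -1.12723731e-02  1.88680221e+01]
 [ 6.73083871e-03 -1.94392499e-01 -9.80900735e-01  7.69081455e+02]
 [ 0.00000000e+00  0.00000000e+00  0.00000000e+00  1.00000000e+00]]
```

View pics/scene0.png

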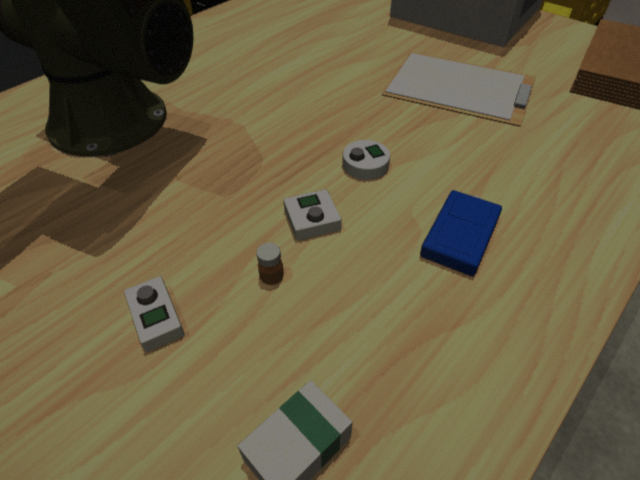

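View pics/top0.png

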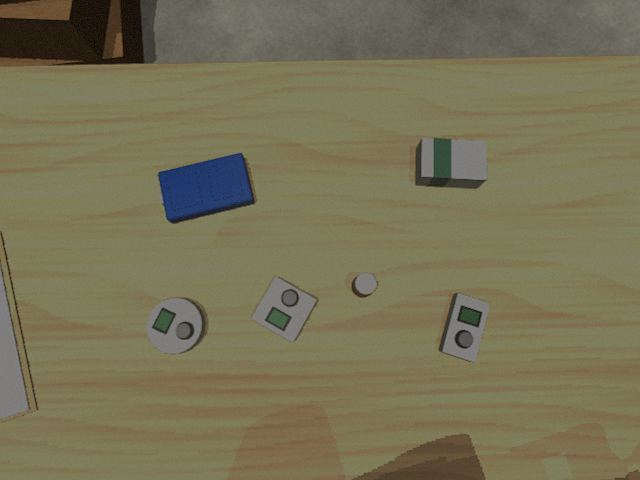

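The top view shows the round logger at about (175,325) with its key at (184,331). In the scene view its key is at about (357,154). I'll enlarge both.

Run:
```python
import cv2,numpy as np
a=cv2.imread("pics/top0.png")[285:365,135:215]; b=cv2.imread("pics/scene0.png")[125:190,335:400]
r=lambda i:cv2.resize(i,(400,400),interpolation=cv2.INTER_CUBIC)
cv2.imwrite("pics/crop0.png",np.hstack([r(a),r(b)]))
```

```text
(no output)
```

View pics/crop0.png

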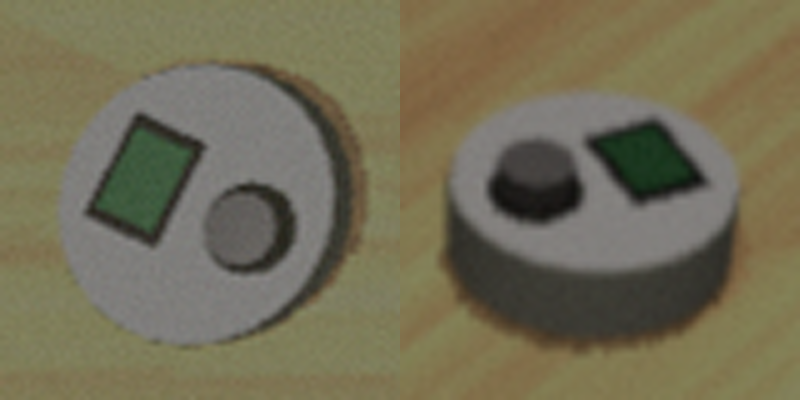

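```bash
cat > h.py <<'E'
import numpy as np
from cell import vision
def ray(c,u,v):
    T=np.array(c["cam_to_world"]); d=T[:3,:3]@np.array([(u-c["cx"])/c["fx"],(v-c["cy"])/c["fy"],1]); return T[:3,3],d
def onz(c,u,v,z):
    o,d=ray(c,u,v); return o+d*(z-o[2])/d[2]
E
python3 - <<'E'
from h import *
t=vision.camera("top"); s=vision.camera("scene")
print("key",onz(t,182.8,330.4,40),onz(s,356.9,151.1,40)); print("disc",onz(t,174.3,325.4,28),onz(s,366,154.2,28))
for n,u,v,z in(("sqtop",290,297,40),("sqcase",285,309,28),("vial",365,284,60),("brick",207,187,30)): print(n,onz(t,u,v,z))
A,B=[],[]
for o,d in (ray(t,182.8,330.4),ray(s,356.9,151.1)):
    d=d/np.linalg.norm(d);P=np.eye(3)-np.outer(d,d);A.append(P);B.append(P@o)
print("tri",np.linalg.solve(sum(A),sum(B)))
E
```

```text
key [504.29711339 229.53245743  40.        ] [504.47835869 228.71689112  40.        ]
disc [512.50782622 246.93788103  28.        ] [513.95084274 245.18205793  28.        ]
sqtop [552.78304281  59.4493756   40.        ]
sqcase [534.38391263  68.46082267  28.        ]
vial [569.0173024  -59.83913689  60.        ]
brick [743.36351606 199.49234344  30.        ]
tri [504.14302588 229.52823707  39.42205438]
```

```bash
python3 -m jog '[[3.2,-3.4,0,0,0,0,0],[3.2,-3.4,0,0,0,0,0],[3.2,-3.4,0,0,0,0,0],[3.2,-3.4,0,0,0,0,0],[3.2,-3.4,0,0,0,0,0],[3.2,-3.4,0,0,0,0,0],[3.2,-3.4,0,0,0,0,0],[3.2,-3.4,0,0,0,0,0]]' 10
```

```text
clock: 1.0
eef_pos: [338.2, -167.3, 205.6]
eef_rot: [3.141, -0.0, 0.362]
wrist_force: [0.0, -0.5, 0.7]
finger_gap: 33.6
```

```bash
python3 -m jog '[[3.2,-3.4,0,0,0,0,0],[3.2,-3.4,0,0,0,0,0],[3.2,-3.4,0,0,0,0,0],[3.2,-3.4,0,0,0,0,0],[3.2,-3.4,0,0,0,0,0],[3.2,-3.4,0,0,0,0,0],[3.2,-3.4,0,0,0,0,0],[0,0,0,0,0,0,0]]'
```

```text
clock: 1.8
eef_pos: [463.7, 136.8, 204.9]
eef_rot: [-3.141, 0.0, 0.367]
wrist_force: [0.3, 0.5, 0.3]
finger_gap: 0.4
```

```bash
cat >> h.py <<'E'
from cell import monitor
from scipy.spatial.transform import Rotation as R
def delta(p):
    s=monitor.read_state(); r=R.from_euler("xyz",s["eef_rot"]); print(s["clock"],s["eef_pos"],s["eef_rot"],s["wrist_force"],s["finger_gap"])
    print("tool shift cm",r.inv().apply(np.array(p)-s["eef_pos"])/10)
E
python3 -c "
from h import *
delta([504.3,229.2,100])"
```

```text
1.8 [463.66915493 136.77427876 204.88937173] [-3.14097607e+00  4.04106633e-04  3.66860417e-01] [0.30322806 0.5125283  0.28613731] 0.4188157168549083
tool shift cm [ 7.11214327 -7.16371298 10.49048296]
```

```bash
python3 -m jog '[[2.4,-2.4,2.6,0,0,0,0],[2.4,-2.4,2.6,0,0,0,0],[2.3,-2.4,2.6,0,0,0,0],[0,0,2.6,0,0,0,0],[0,0,0,0,0,0,0],[0,0,0,0,0,0,0],[0,0,0,0,0,0,0]]'
python3 - <<'E'
from h import *
import cv2
delta([504.3,229.2,41])
s=monitor.read_state(); c=vision.camera("wrist"); cv2.imwrite("pics/w1.png",c["color"])
T=np.array(c["tool_from_camera"]); print(T,c["fx"])
r=R.from_euler("xyz",s["eef_rot"]).as_matrix()
for p in ([504.3,229.2,40],[513,246,28]):
    q=np.linalg.inv(T)@np.append(r.T@(np.array(p)-s["eef_pos"]),1); print(q[:2]/q[2]*[c["fx"],c["fy"]]+[c["cx"],c["cy"]])
E
```

```text
clock: 2.5
eef_pos: [504.4, 225.0, 103.2]
eef_rot: [3.142, -0.002, 0.362]
wrist_force: [0.7, -0.9, 1.0]
finger_gap: 0.7
2.5 [504.41400822 225.0497208  103.22909572] [ 3.14153820e+00 -2.27465489e-03  3.62021215e-01] [ 0.69588052 -0.85416363  0.9739235 ] 0.6824217854249294
tool shift cm [ 0.12217126 -0.39250366  6.2231822 ]
[[ 4.93122254e-04 -9.63140596e-01 -2.68998046e-01  7.77368292e+01]
 [ 9.99999863e-01  5.22618108e-04 -3.80394187e-05  2.14010839e-01]
 [ 1.77220558e-04 -2.68997990e-01  9.63140722e-01 -1.79149101e+02]
 [ 0.00000000e+00  0.00000000e+00  0.00000000e+00  1.00000000e+00]] 342.24230385473714
[307.10595515 245.46903888]
[290.77475378 223.19033844]
```

View pics/w1.png

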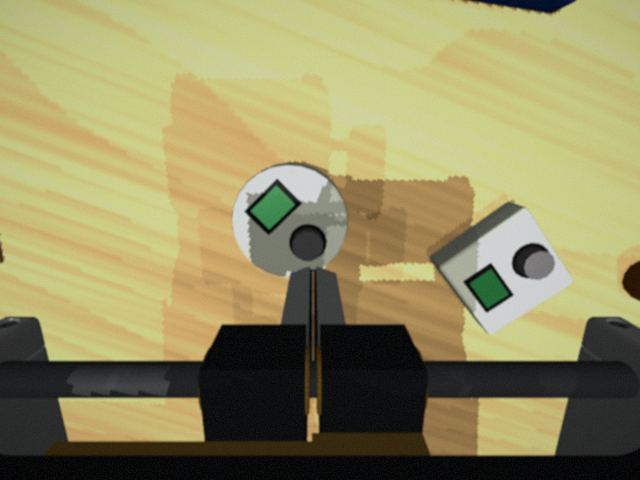

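The wrist image shows the key at about (308,243), against a predicted (307,245), so they agree to about 1 mm. Next I'll line up laterally and descend to just above the key.

```bash
python3 -m jog '[[0.15,-0.4,2,0,0,0,0],[0,0,2,0,0,0,0],[0,0,1.2,0,0,0,0],[0,0,0,0,0,0,0],[0,0,0,0,0,0,0],[0,0,0,0,0,0,0]]'
python3 - <<'E'
from h import *
import cv2
delta([504.3,229.2,41])
c=vision.camera("wrist"); cv2.imwrite("pics/w2.png",c["color"][120:360,160:480])
c=vision.camera("scene"); cv2.imwrite("pics/s2.png",cv2.resize(c["color"][60:220,260:470],None,fx=3,fy=3))
for i in range(3): vision.camera("top"); print(monitor.read_state()["wrist_force"], monitor.read_state()["eef_pos"])
E
```

```text
clock: 3.15
eef_pos: [504.3, 229.9, 50.6]
eef_rot: [-3.142, -0.002, 0.363]
wrist_force: [-0.4, -0.3, 0.5]
finger_gap: 0.3
3.15 [504.34510216 229.85279421  50.60873044] [-3.14158124e+00 -1.72661218e-03  3.62607386e-01] [-0.41824305 -0.31016853  0.46509412] 0.30832044678313436
tool shift cm [-0.02903143  0.05944576  0.96082367]
[-0.84107565 -0.48849241 -0.32318405] [504.05513865 229.82269713  50.14799996]
[ 0.1346173  -0.3609495   0.30599408] [503.97435073 229.81498116  49.96647764]
[-0.1238083  -0.11040622  0.76839463] [503.92196933 229.77538228  49.83670588]
```

View pics/w2.png

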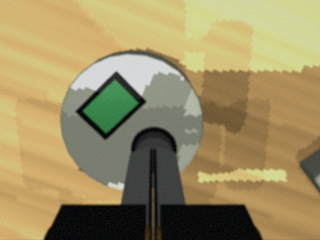

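View pics/s2.png

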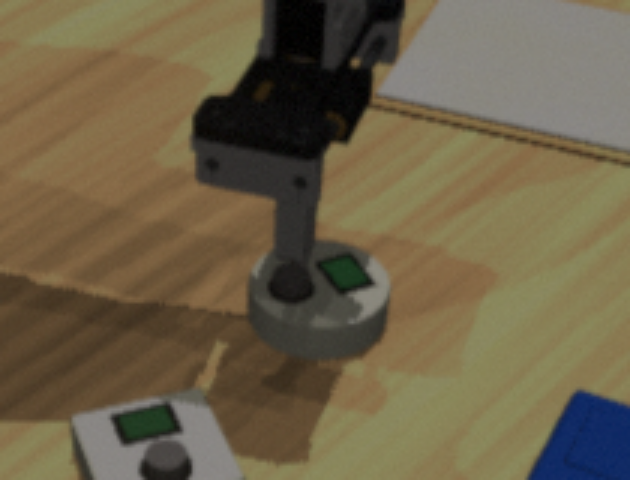

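The fingertips stand over the key with about 10 mm clear. I'll descend in small steps and watch the force.

```bash
python3 -m jog '[[0,0,0.4,0,0,0,0],[0,0,0.4,0,0,0,0],[0,0,0,0,0,0,0],[0,0,0,0,0,0,0]]'; python3 -m jog '[[0,0,0.2,0,0,0,0],[0,0,0,0,0,0,0],[0,0,0,0,0,0,0]]';python3 -m jog '[[0,0,0.1,0,0,0,0],[0,0,0,0,0,0,0],[0,0,0,0,0,0,0]]'; python3 -m jog '[[0,0,0.1,0,0,0,0],[0,0,0,0,0,0,0],[0,0,0,0,0,0,0]]'
```

```text
clock: 3.8
eef_pos: [503.6, 229.7, 41.2]
eef_rot: [-3.142, 0.0, 0.363]
wrist_force: [0.5, -0.1, -0.2]
finger_gap: 0.0
clock: 4.1
eef_pos: [503.9, 229.8, 39.6]
eef_rot: [-3.142, -0.0, 0.363]
wrist_force: [0.1, 0.1, 1.9]
finger_gap: 0.6
clock: 4.4
eef_pos: [503.9, 229.8, 38.5]
eef_rot: [-3.142, -0.0, 0.363]
wrist_force: [0.7, 0.1, 2.3]
finger_gap: 0.5
clock: 4.7
eef_pos: [503.8, 229.8, 37.5]
eef_rot: [3.142, -0.0, 0.363]
wrist_force: [0.4, 0.5, 1.8]
finger_gap: 0.9
```

```bash
python3 -m jog '[[0,0,0.1,0,0,0,0],[0,0,0,0,0,0,0],[0,0,0,0,0,0,0]]'; python3 -m jog '[[0,0,0.1,0,0,0,0],[0,0,0,0,0,0,0],[0,0,0,0,0,0,0]]'
python3 - <<'E'
from h import *
import cv2
c=vision.camera("scene"); cv2.imwrite("pics/s3.png",cv2.resize(c["color"][60:220,260:470],None,fx=3,fy=3))
F=[]
for i in range(5): vision.camera("top"); F.append(monitor.read_state()["wrist_force"])
print(np.mean(F,0),monitor.read_state()["eef_pos"])
E
```

```text
clock: 5.0
eef_pos: [503.8, 229.8, 36.5]
eef_rot: [-3.142, -0.0, 0.363]
wrist_force: [0.3, 0.9, 2.7]
finger_gap: 0.4
clock: 5.3
eef_pos: [503.9, 229.8, 35.5]
eef_rot: [-3.142, -0.0, 0.363]
wrist_force: [0.8, 1.0, 3.3]
finger_gap: 0.8
[1.3422039  0.94724872 3.584803  ] [503.84373887 229.77766086  35.52234025]
```

View pics/s3.png

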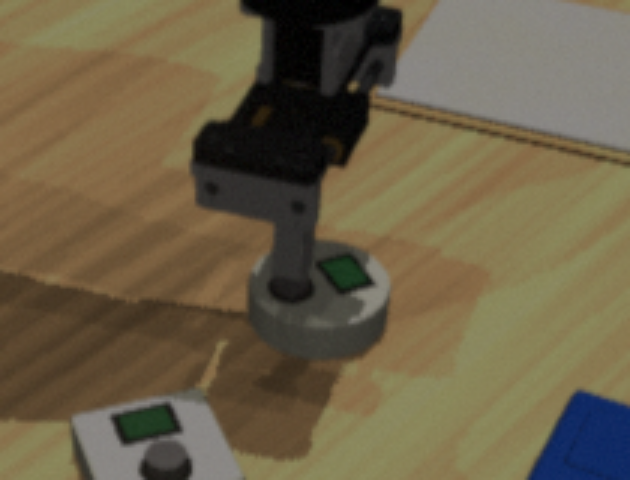

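The key is down about 4.5 mm at about 3.5 N, and the case hasn't moved. I'll hold it for about 3 s.

```bash
for i in 1 2 3 4; do python3 -m jog '[[0,0,0,0,0,0,0],[0,0,0,0,0,0,0],[0,0,0,0,0,0,0],[0,0,0,0,0,0,0],[0,0,0,0,0,0,0],[0,0,0,0,0,0,0],[0,0,0,0,0,0,0],[0,0,0,0,0,0,0]]' | tr '\n' ' '; echo; done
```

```text
clock: 6.4 eef_pos: [503.8, 229.8, 35.5] eef_rot: [-3.142, -0.0, 0.363] wrist_force: [1.5, 1.3, 3.7] finger_gap: 0.6 
clock: 7.2 eef_pos: [503.7, 229.7, 35.4] eef_rot: [-3.142, 0.0, 0.363] wrist_force: [1.4, 0.7, 4.2] finger_gap: 0.1 
clock: 8.0 eef_pos: [503.7, 229.7, 35.4] eef_rot: [-3.142, 0.0, 0.363] wrist_force: [1.9, 1.2, 3.1] finger_gap: 0.7 
clock: 8.8 eef_pos: [503.8, 229.7, 35.5] eef_rot: [3.142, -0.0, 0.363] wrist_force: [1.7, 1.4, 3.2] finger_gap: 0.7
```

Held for over 3 s. I'll let the key up slowly and then withdraw straight up.

```bash
python3 -m jog '[[0,0,-0.2,0,0,0,0],[0,0,-0.2,0,0,0,0],[0,0,-0.2,0,0,0,0],[0,0,-0.4,0,0,0,0],[0,0,-1,0,0,0,0],[0,0,-2,0,0,0,0],[0,0,-3,0,0,0,0],[0,0,-3,0,0,0,0]]'; python3 -m jog '[[-3,0,-1,0,0,0,0],[-4,0,-1,0,0,0,0],[-4,0,-1,0,0,0,0],[-3,0,0,0,0,0,0],[0,0,0,0,0,0,0],[0,0,0,0,0,0,0],[0,0,0,0,0,0,0],[0,0,0,0,0,0,0]]'
python3 - <<'E'
from h import *
import cv2
s0=cv2.imread("pics/scene0.png");t0=cv2.imread("pics/top0.png")
c=vision.camera("scene")["color"]; t=vision.camera("top")["color"]; cv2.imwrite("pics/t4.png",t)
g=lambda i:cv2.resize(i,(400,300),interpolation=cv2.INTER_CUBIC)
cv2.imwrite("pics/cmp4.png",np.vstack([np.hstack([g(s0[125:185,325:405]),g(c[125:185,325:405])]),np.hstack([g(t0[285:360,130:230]),g(t[285:360,130:230])])]))
delta([504,229,40])
E
```

```text
clock: 9.6
eef_pos: [503.4, 229.6, 136.9]
eef_rot: [-3.142, 0.001, 0.363]
wrist_force: [0.0, 0.6, 0.1]
finger_gap: 0.4
clock: 10.4
eef_pos: [373.4, 180.2, 165.3]
eef_rot: [-3.142, 0.001, 0.363]
wrist_force: [0.1, -0.5, -0.5]
finger_gap: 0.3
10.5 [373.20372103 180.15073878 165.17234504] [3.14159241e+00 7.78459734e-04 3.62692569e-01] [0.15392425 0.37672395 0.05673996] 0.3868594010066073
tool shift cm [13.97160866  0.07341954 12.50636198]
```

View pics/cmp4.png

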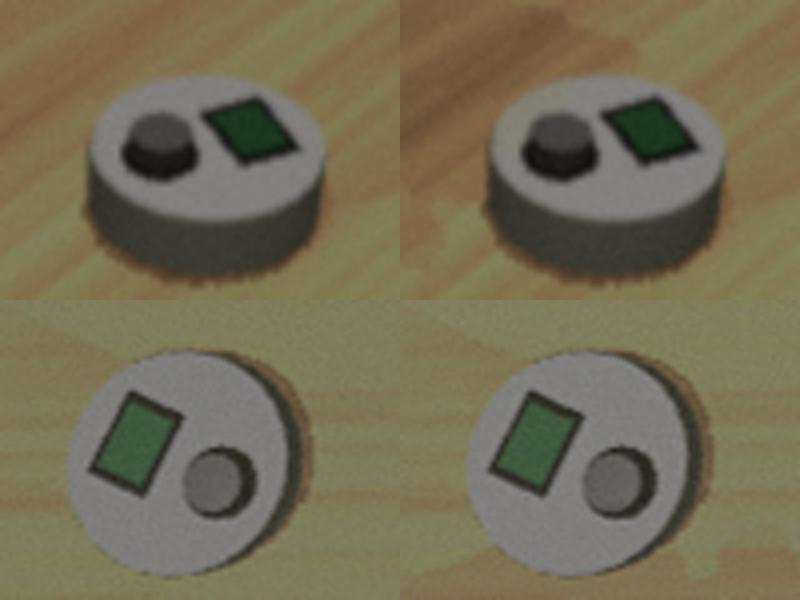

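View pics/t4.png

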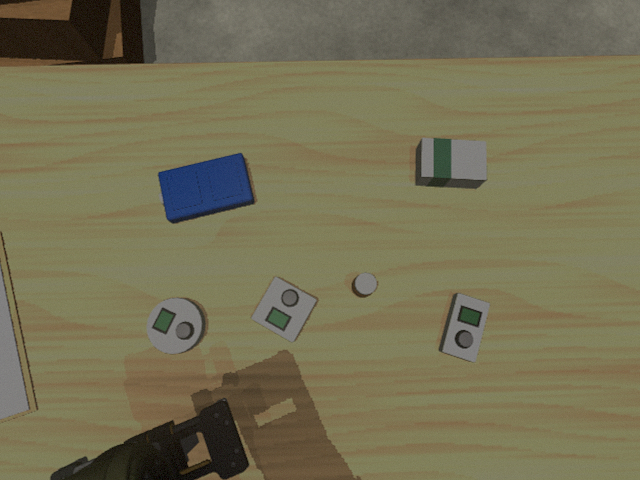

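The logger is in the same place as before with its key back up. Nothing else has moved, and the arm is clear.

```bash
python3 -c "
from cell import order
print(order.sign_off())"
```

```text
the job is handed in; nothing more can be done
None
```

I pressed the round logger's key with the shut fingertips and held it down for more than 3 s. I then let it up slowly, withdrew the arm and handed the job in at about 10.5 s of robot time.

- **Press:** the fingertips went about 4.5 mm below the key's resting height, against a 3 mm threshold, with single force readings of 3.1–4.2 N. I judged this from the fingertip height and wrist force, because the key's travel can't be read directly.
- **Sideways force:** the wrist showed about 1–2 N sideways while holding. The before-and-after pictures show no shift of the logger.
- **Final check:** the key is back up. The square and oblong loggers, vial, carton and brick look unmoved. The arm touches nothing, with wrist force near zero. No check failed or disagreed.

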